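Snuff the charcoal stove: turn the three-holed cover plate onto the stove's studs

ROBOT

A 6-joint arm with a two-finger parallel gripper is mounted at the origin on the work surface. World frame = base frame: x ahead of the robot, y to its left, z up, the work surface at z = 0. Lengths are in m, angles in degrees, forces in N, time in s.
With the tool pointing down it reaches from about 0.35 to 0.875 m from the base axis. Payload 4.2 kg.
Tool frame: the origin (TCP) lies midway between the tips of the shut fingers; the grasp point (between the pads) lies r.grasp_offset behind it (r.grasp_offset is the distance from the TCP to the grasp point, in m); z points along the fingers, y is the direction in which the jaws open and shut (so a half turn about z gives the same grasp; the last joint's range is limited). The gripper opens to 87 mm and grips with 3 to 60 N. Pads are 19 mm wide; open, the fingers measure 117 mm over their backs; the gripper's body (75 mm by 190 mm) begins 51 mm behind the grasp point.
Start: joints at [-52.62, 22.042, 0.453, 0, -68.411, -14.817], TCP at [0.24, -0.577, 0.223] pointing down, gripper open.
Joint ranges: [-179.83, 179.83], [-69.29, 118.12], [-61.27, 80.66], [-181.25, 117.63], [-171.15, -9.14], [-177.46, 177.46]. Speed limits (degrees/s): [159.86, 159.86, 180, 180, 180, 180].

INTERFACE

Orientations are given as a 3x3 rotation matrix whose columns are the frame's x, y, z axes.
In Python, from station import sense, optics, r gives the robot as it stands. The module is installed in compiled form; this text tells all that it offers.
- The arm moves only by the tool servo_tool, never from a script. Its argument "deltas" is a list of rows, each an object with "slide": the shift along the tool's x, y, z in units of 25 mm (1.0 is 25 mm), a list of three; "spin": the turn about the tool's z in units of 8 degrees (1.0 is 8 degrees). A call has 1 to 10 rows; each row shifts and turns the pose as measured when the row begins, along the tool's axes as they then stand; what a row does not reach is not made up. A row lasts 1/10 s, in which the tool goes at most 50 mm and 8.59 degrees, less where a joint would pass 70% of its speed; a pose out of reach is approached as far as the arm can. A call is refused whole if a number of a shift passes 1 or a number of a turn 1, either way. A call with a gripper value outside its range is refused whole. "gripper" is the closure in counts, from 0 (fully open) to 255 (shut), set as the call begins (left out, the last holds). The fingers move at their own pace and stop on an object; the grip force is fixed at half the most. Time passes only in rows, so rows that do not move let the fingers close. It gives the time, the measured TCP pose, the force and the opening at its end, in the units of the state.
- sense(): the state, without advancing time (a new reading comes with each control period).
- optics.capture(name): name is "scene" or "top" or "wrist"; returns a dict with "frame" (400x640x3 uint8, red, green, blue), "camera_matrix" (3x3 intrinsics, pixels), "eye" and "rotation" of the camera in the world. Camera axes: x right, y down, z forward; pixel columns grow to the right and rows downward; lengths in m; the calibration is good to about 2 mm. The wrist camera is an equidistant fisheye: a pixel r from the principal point sees the ray r / f radians off the axis. A picture is of the moment at which its call begins. There is no depth.
- r.finish_job(): hands the job in, once; it reports no verdict.
The state is a dict: "time_s": time; "joints": joint angles; "joint_velocities": joint speeds; "effort": joint torques, N m; "tcp_pos": TCP position; "ee_rot": TCP orientation; "wrist_force": force on the tool from outside, world axes, zero at the start; "moment": the same for the moment, N m; "gripper_width": opening from 0.0 (shut) to 1.0 (fully open).
Only numpy, scipy, OpenCV 4.12 (cv2) and the standard library are available. Lean on these libraries where they do the work, as an engineer would, in place of code of your own. Each camera call takes 0.05 s, during which the arm holds its last target.

TASK

Close the charcoal stove: lift its three-holed steel cover plate by the wooden grip, set it gently on the three studs that stand up from the stove, turn it under light pressure until all three holes line up, and let it down over the studs until it lies flat and fully home on the stove's rim. Let it down in the hand - do not drop or force it - and let go; leave everything else on the shelf where it is.

Things in the scene. Friction and masses are not known exactly. Their poses are not given: they have to be found in the camera images.
- stove: Fixed round charcoal stove, 220 mm across at the top, 130 mm high, clay-lined open bowl (mouth radius 85), small ash door low on its -x side; upright, turned a little about the vertical. Origin: centre of its underside on the shelf, z up. In its mouth a seized iron ring carries three upright studs (see stud_tips).
- stud_tips (a point): Point on the stove's axis level with the stud tips, 27 mm above the rim; stove's axes. Three studs 9 mm thick, top edge chamfered 1 mm, on a circle of radius 65 mm. Their ring does not turn, but its angle differs each time and is NOT in this pose: one stud stands 0.15 to 1.05 rad counter-clockwise (from above) of the stove's +x axis, the others 120 degrees on: find by feel or look.
- stove_rim (a point): Centre of the stove's rim: on the stove's axis 130 mm above the shelf, the height at which the plate's underside lies when home. Same axes as the stove.
- plate: Loose round steel cover plate, 190 mm across, 6 mm thick, 0.45 to 0.7 kg, lying flat on the shelf. Origin: centre of its underside, z up. Three round through holes, 13 mm wide, centres at radius 65 mm, at 0, 120 and 240 degrees from its own +x axis. Unless all three holes are over the three studs it rests on their tips, its underside 27 mm above the rim.
- plate_grip (a point): Centre of the plate's wooden grip, 30 mm above the plate's underside on its axis. The grip is an upright block, 64 mm long along the plate's x axis, 16 mm thick along its y axis, its top 53 mm above the plate's underside (47 mm above the plate); pinch it across its thickness, from above. Same axes as the plate.
- mug: White enamel mug, 76 mm across, 78 mm high, standing between stove and plate. Origin at its underside. Bystander.
- cooking_stick: Wooden cooking stick, 320 mm long, lying at the right, pointing away from the robot, under 20 mm high. Bystander.
- pot_lid: Aluminium pot lid, 176 mm across, 39 mm high with its knob, lying at the back. Bystander.
- sufuria: Aluminium pot without lid, about 140 mm across and 75 mm high, at the back. Bystander.
- canister: Green plastic canister, 88 x 114 mm, 178 mm high, at the left. Bystander.
- jar: Glass jar with clip-on lid, 90 mm across, 144 mm high, at the back right. Bystander.

How it is judged:
By the outcome, as a careful person would: the job done as asked, in the order asked, and still so for the second after the job is handed in, with the robot touching nothing.
It also fails if it takes over 72 s, if anything falls off the work surface, if the arm or the gripper's body presses on something with over 40 N, if the wrist force passes 120 N, or if a joint passes its speed limit or range.

## Working session

There is one attempt and no reset: what is moved stays moved. The work goes in short steps, Python scripts to look and compute and a tool call to move; the robot and the scene stay as the last step left them, time stands still between calls to the robot, and variables do not carry over. Pictures are saved under pics/ and viewed, and the job is handed in when it is done.

Besides the shell and the picture viewer there is one more tool, called after "Call:" by a JSON object that holds its "api" and its "payload". servo_tool: Moves the arm, as the interface text tells. Its arguments: {"type":"object","properties":{"deltas":{"type":"array"},"gripper":{"type":"number"}},"required":["deltas"]}

```bash
mkdir -p pics
python3 - <<'E'
from station import sense, optics, r
import cv2
s=sense(); print(s['time_s'],s['tcp_pos'],s['ee_rot'],s['wrist_force'],s['gripper_width'],r.grasp_offset)
for n in ["scene","top","wrist"]:
    c=optics.capture(n); cv2.imwrite(f"pics/{n}0.png",c["frame"][:,:,::-1]); print(n,c["camera_matrix"],c["eye"],c["rotation"])
E
```

```text
0.0 [ 0.23958748 -0.57659541  0.22147789] [[-9.23540851e-01 -3.83498975e-01 -9.12435124e-04]
 [-3.83500049e-01  9.23538779e-01  1.95879251e-03]
 [ 9.14743022e-05  2.15894381e-03 -9.99997665e-01]] [-0.88394393 -0.17268509  0.74344125] 0.9990384928079377 0.0187
scene [[386.55180215   0.         325.02635967]
 [  0.         386.55180215 200.86646365]
 [  0.           0.           1.        ]] [ 1.4803603  -0.18055379  1.07374104] [[ 0.2380052   0.72601749 -0.64517604]
 [ 0.97125256 -0.18111319  0.15448779]
 [-0.00468905 -0.66339778 -0.74825223]]
top [[395.06478412   0.         321.50889252]
 [  0.         395.06478412 198.41255457]
 [  0.           0.           1.        ]] [0.4001295  0.01547659 1.19385964] [[-0.04017025 -0.97409539  0.22254104]
 [-0.99919166  0.03950552 -0.00743968]
 [-0.00154464 -0.22266    -0.97489494]]
wrist [[309.70691629   0.         316.65196873]
 [  0.         309.70691629 202.1837554 ]
 [  0.           0.           1.        ]] [ 0.17330426 -0.60560787  0.38418406] [[-0.38380162  0.89051499  0.24429361]
 [ 0.9234105   0.36924854  0.10473088]
 [ 0.00305936  0.26577916 -0.96402908]]
```

View pics/top0.png

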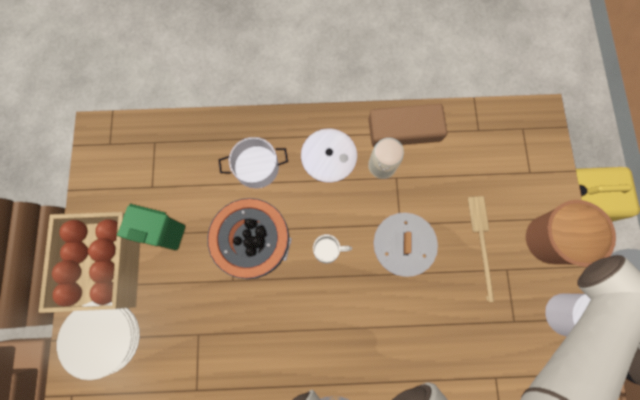

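View pics/scene0.png

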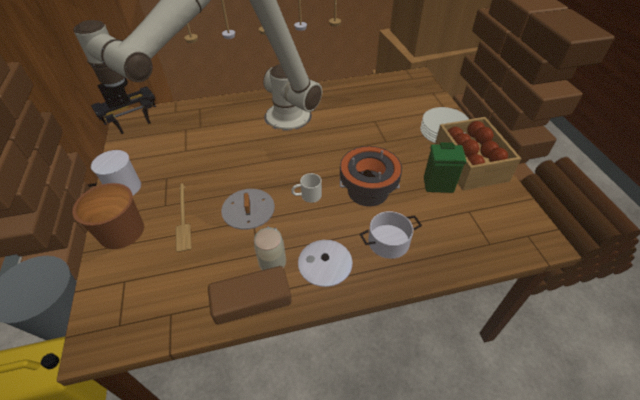

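View pics/wrist0.png

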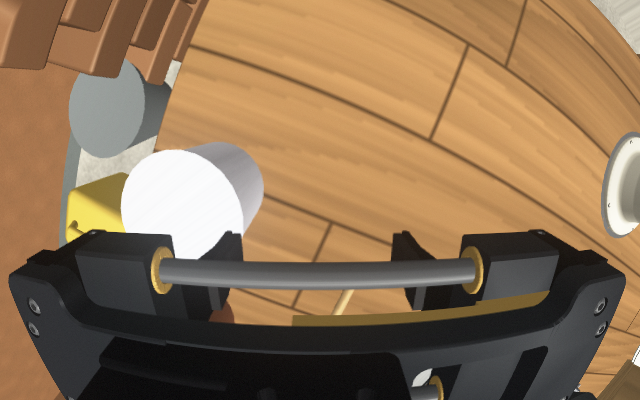

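```bash
cat > h.py <<'E'
import numpy as np, cv2
from station import sense, optics, r
def cap(n): return optics.capture(n)
def proj(c,P):
    P=np.atleast_2d(P); q=(P-c["eye"])@c["rotation"]; K=c["camera_matrix"]
    return (q/q[:,2:])@K.T[:,:2]
def back(c,uv,z):
    K=c["camera_matrix"]; d=np.c_[np.atleast_2d(uv),np.ones(len(np.atleast_2d(uv)))]@np.linalg.inv(K).T@c["rotation"].T
    return c["eye"]+d*((z-c["eye"][2])/d[:,2:])
def crop(c,x0,y0,w,h,s,fn):
    cv2.imwrite(fn,cv2.resize(c["frame"][y0:y0+h,x0:x0+w,::-1],None,fx=s,fy=s,interpolation=cv2.INTER_CUBIC))
E
python3 - <<'E'
from h import *
c=cap("top")
crop(c,200,190,100,95,6,"pics/st.png"); crop(c,365,200,84,84,6,"pics/pl.png")
E
```

```text
(no output)
```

View pics/st.png

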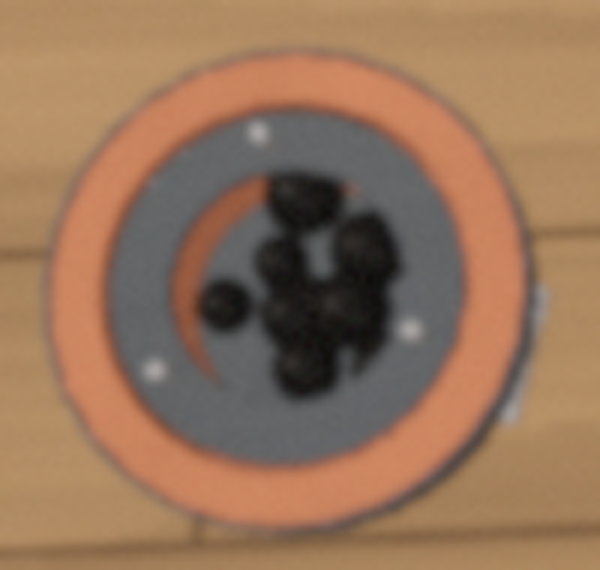

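View pics/pl.png

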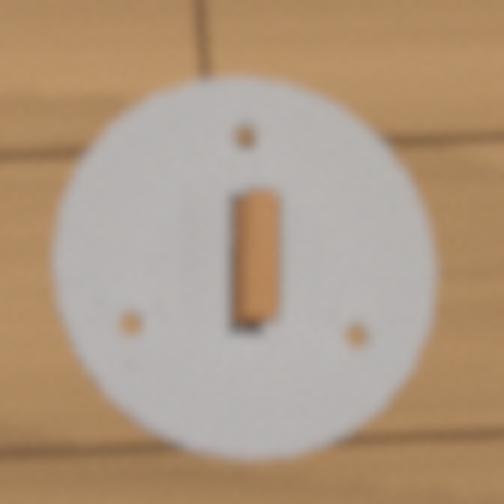

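```bash
cat > m0.py <<'E'
from h import *
from scipy.optimize import least_squares
c=cap("top"); f=c["frame"].astype(float); g=f.mean(2)
def u(p,x0,y0): return (np.array(p)+.5)/6-.5+[x0,y0]
def cent(p,sgn,rad=2.5):
    p=np.array(p,float)
    for _ in range(5):
        yy,xx=np.mgrid[0:400,0:640]; m=np.hypot(xx-p[0],yy-p[1])<rad+1
        ring=np.hypot(xx-p[0],yy-p[1]); bg=np.median(g[(ring>3.5)&(ring<5.5)])
        w=np.clip(sgn*(g-bg),0,None)*m
        p=np.array([(w*xx).sum(),(w*yy).sum()])/w.sum()
    return p
def fit(px,z,cs):
    X=back(c,px,z)[:,:2]
    def F(q): return np.concatenate([X[k]-q[:2]-.065*np.array([np.cos(q[2]+k*2*np.pi/3),np.sin(q[2]+k*2*np.pi/3)]) for k in range(3)])
    best=min((least_squares(F,[*X.mean(0),a]) for a in np.linspace(0,6,7)),key=lambda s:s.cost)
    print(cs,"ctr",best.x[:2],"ang",np.degrees(best.x[2]),"res mm",best.fun*1e3, X.mean(0)); return best.x
st=np.array([cent(u(p,200,190),1) for p in [(258,132),(154,370),(410,330)]]); print(st)
S=fit(st,.157,"stud")
ho=np.array([cent(u(p,365,200),-1) for p in [(246,135),(130,322),(357,335)]]); print(ho)
H=fit(ho,.004,"plate")
# disc outlines
def outline(mask,z,name):
    n,l,s,ce=cv2.connectedComponentsWithStats(mask.astype(np.uint8)); k=1+np.argmax(s[1:,4])
    cs,_=cv2.findContours((l==k).astype(np.uint8),cv2.RETR_EXTERNAL,cv2.CHAIN_APPROX_NONE)
    pts=max(cs,key=len)[:,0].astype(float); X=back(c,pts,z)[:,:2]
    q=least_squares(lambda q:np.hypot(*(X-q[:2]).T)-q[2],[*X.mean(0),.1],loss="soft_l1",f_scale=.001).x; print(name,q)
hsv=cv2.cvtColor(c["frame"],cv2.COLOR_RGB2HSV); yy,xx=np.mgrid[0:400,0:640]
outline((hsv[:,:,1]<40)&(hsv[:,:,2]>120)&(np.hypot(xx-406,yy-244)<45),.006,"plate disc")
outline((hsv[:,:,1]>110)&(hsv[:,:,0]<11)&(hsv[:,:,2]>100)&(np.hypot(xx-248,yy-238)<50),.130,"stove")
gp=u([(262,190),(262,320),(279,190),(250,320)],365,200); print("grip top",back(c,gp,.053)[:,:2])
print("mug",back(c,[[326,242]],.078),[back(c,[[326,242]],.0)])
E
python3 m0.py
```

```text
[[242.56679085 211.76530069]
 [225.31412376 251.19178082]
 [268.06199597 244.48487903]]
stud ctr [0.54435639 0.21228862] ang 6.652353500316203 res mm [-0.12704981  0.00241858  0.07844924 -0.00117886  0.04860056 -0.00123972] [0.54435639 0.21228862]
[[405.47286822 222.25219638]
 [386.34741442 253.37727604]
 [424.16056911 255.41734417]]
plate ctr [ 0.52227237 -0.2400536 ] ang 354.59833349981443 res mm [-0.04191992 -0.01301419  0.02413991  0.19563642  0.01778001 -0.18262223] [ 0.52227237 -0.2400536 ]
plate disc [ 0.5216549  -0.23904954  0.0935649 ]
stove [0.54412381 0.21193913 0.10545938]
grip top [[ 0.55253843 -0.24115765]
 [ 0.49010126 -0.23558516]
 [ 0.55220599 -0.24938162]
 [ 0.49033259 -0.22985032]]
mug [[ 0.52808776 -0.0006447   0.078     ]] [array([[ 0.5370322, -0.0017716,  0.       ]])]
```

Call:
{"api": "servo_tool", "payload": {"deltas": [{"slide":[0,0,0],"spin":0.875},{"slide":[0,0,0],"spin":0.875},{"slide":[0,0,0],"spin":0.875},{"slide":[0,0,0],"spin":0.875},{"slide":[0,0,0],"spin":0}], "gripper": 0}}

```text
time_s: 0.75
tcp_pos: [0.2395, -0.5763, 0.2209]
ee_rot: [[-0.994, 0.114, -0.001], [0.114, 0.994, 0.003], [0.002, 0.003, -1.0]]
wrist_force: [-0.4, -0.7, 1.0]
gripper_width: 1.001
```

```bash
cat > go.py <<'E'
from h import *
import sys
# target x y z yaw(of tool y, deg)
t=np.array([float(a) for a in sys.argv[1:4]]); 
s=sense(); R=np.array(s['ee_rot']); d=R.T@(t-s['tcp_pos'])
yaw=np.degrees(np.arctan2(R[1,1],R[0,1]))
print("t",round(s['time_s'],2),"tcp",np.round(s['tcp_pos'],4),"yaw",round(yaw,2),"tilt",np.round(R[:2,2],4),"w",round(s['gripper_width'],3))
print("F",np.round(s['wrist_force'],2),"M",np.round(s['moment'],3),"J",np.round(s['joints'],1))
print("slide units total",np.round(d/.025,3))
if len(sys.argv)>4: print("spin units",round((-(float(sys.argv[4])-yaw))/8,3))
E
python3 go.py .5222 -.2400 .2 84.6
```

```text
t 0.75 tcp [ 0.2395 -0.5763  0.2209] yaw 83.48 tilt [-0.0013  0.0029] w 1.001
F [-0.43 -0.7   0.98] M [-0.015 -0.031  0.005] J [-52.6  22.1   0.3  -0.  -68.4 -43.9]
slide units total [-9.709 14.648  0.861]
spin units -0.14
```

Call:
{"api": "servo_tool", "payload": {"deltas": [{"slide":[-0.3,0.5,0],"spin":-0.14},{"slide":[-0.6,0.9,0],"spin":0},{"slide":[-0.6,0.9,0],"spin":0},{"slide":[-0.6,0.9,0],"spin":0},{"slide":[-0.6,0.9,0],"spin":0},{"slide":[-0.6,0.9,0],"spin":0},{"slide":[-0.6,0.9,0],"spin":0},{"slide":[-0.6,0.9,0],"spin":0},{"slide":[-0.6,0.9,0],"spin":0},{"slide":[-0.6,0.9,0],"spin":0}]}}

```text
time_s: 1.75
tcp_pos: [0.4051, -0.3613, 0.2207]
ee_rot: [[-0.998, 0.065, -0.0], [0.065, 0.998, 0.005], [0.001, 0.004, -1.0]]
wrist_force: [0.7, -0.0, -0.2]
gripper_width: 1.004
```

```bash
python3 go.py .5222 -.2400 .2 84.6
```

```text
t 1.75 tcp [ 0.4051 -0.3613  0.2207] yaw 86.26 tilt [-0.0005  0.0045] w 1.004
F [ 0.68 -0.01 -0.23] M [-0.129 -0.051 -0.014] J [-24.7  14.2 -11.1  -0.2 -64.8 -68.9]
slide units total [-4.36   5.144  0.85 ]
spin units 0.208
```

Call:
{"api": "servo_tool", "payload": {"deltas": [{"slide":[-0.7,0.8,0.1],"spin":0.1},{"slide":[-0.7,0.8,0.1],"spin":0.1},{"slide":[-0.7,0.8,0.1],"spin":0},{"slide":[-0.7,0.8,0.1],"spin":0},{"slide":[-0.6,0.7,0.1],"spin":0},{"slide":[-0.4,0.5,0.1],"spin":0},{"slide":[0,0,0],"spin":0},{"slide":[0,0,0],"spin":0}]}}

```text
time_s: 2.55
tcp_pos: [0.5137, -0.2455, 0.2068]
ee_rot: [[-0.998, 0.064, 0.002], [0.064, 0.998, 0.005], [-0.001, 0.005, -1.0]]
wrist_force: [0.3, -0.3, 0.3]
gripper_width: 0.996
```

```bash
python3 go.py .5222 -.2400 .1 84.6;python3 - <<'E'
from h import *
c=cap("wrist"); cv2.imwrite("pics/w1.png",c["frame"][:,:,::-1])
E
```

```text
t 2.55 tcp [ 0.5137 -0.2455  0.2068] yaw 86.31 tilt [0.0016 0.0051] w 0.996
F [ 0.26 -0.25  0.3 ] M [ 0.     0.019 -0.001] J [ -9.4  17.3  -8.8  -0.3 -63.8 -84.1]
slide units total [-0.321  0.22   4.273]
spin units 0.214
```

View pics/w1.png

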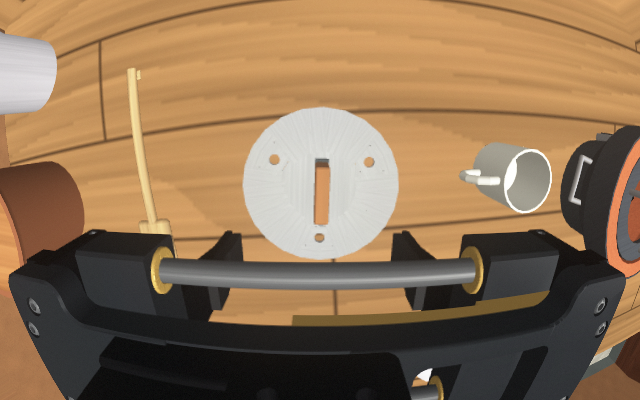

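```bash
cat >> h.py <<'E'
def fback(c,uv,z):
    K=c["camera_matrix"]; uv=np.atleast_2d(uv); d=(uv-K[:2,2])/K[0,0]; th=np.hypot(*d.T)
    ray=np.c_[d/th[:,None]*np.sin(th)[:,None],np.cos(th)]@c["rotation"].T
    return c["eye"]+ray*((z-c["eye"][2])/ray[:,2:])
def cent2(f,p,sgn,rad,r1,r2):
    g=f.astype(float).mean(2); p=np.array(p,float); yy,xx=np.mgrid[0:g.shape[0],0:g.shape[1]]
    for _ in range(6):
        q=np.hypot(xx-p[0],yy-p[1]); bg=np.median(g[(q>r1)&(q<r2)]); w=np.clip(sgn*(g-bg)-15,0,None)*(q<rad)
        p=np.array([(w*xx).sum(),(w*yy).sum()])/w.sum()
    return p
def fit3(X):
    from scipy.optimize import least_squares
    F=lambda q:np.concatenate([X[k]-q[:2]-.065*np.array([np.cos(q[2]+k*2*np.pi/3),np.sin(q[2]+k*2*np.pi/3)]) for k in range(3)])
    b=min((least_squares(F,[*X.mean(0),a]) for a in np.linspace(0,6,7)),key=lambda s:s.cost)
    return b.x[:2],np.degrees(b.x[2])%120,b.fun*1e3
E
python3 - <<'E'
from h import *
c=cap("wrist")
P=[cent2(c["frame"],p,-1,7,8,11) for p in [(319,238),(274,160),(369,162)]]
print(P); 
X=fback(c,P,.003)[:,:2]; print(X); print(fit3(X), fit3(X[[0,2,1]]))
E
```

```text
[array([319.23448377, 237.41320437]), array([273.92704264, 159.4930355 ]), array([369.20759317, 162.03143504])]
[[ 0.58939749 -0.24662257]
 [ 0.48649487 -0.29442705]
 [ 0.49691777 -0.18051367]]
(array([ 0.52427004, -0.2405211 ]), np.float64(63.923667833329375), array([ 1.29975097e+02, -1.65369224e+00, -7.40508910e+01,  2.98630262e-02,
       -5.59242061e+01,  1.62382922e+00])) (array([ 0.52427004, -0.2405211 ]), np.float64(114.71026841571245), array([ 0.40427034, -0.10898514, -0.1803321 ,  0.95926637, -0.22393824,
       -0.85028122]))
```

Call:
{"api": "servo_tool", "payload": {"deltas": [{"slide":[-0.36,0.22,0.2],"spin":0.22},{"slide":[0,0,0],"spin":0},{"slide":[0,0,0.7],"spin":0},{"slide":[0,0,0.9],"spin":0},{"slide":[0,0,0.9],"spin":0},{"slide":[0,0,0.9],"spin":0},{"slide":[0,0,0.6],"spin":0},{"slide":[0,0,0.3],"spin":0},{"slide":[0,0,0],"spin":0}]}}

```text
time_s: 3.55
tcp_pos: [0.519, -0.2479, 0.0953]
ee_rot: [[-0.995, 0.1, 0.007], [0.1, 0.995, 0.002], [-0.007, 0.003, -1.0]]
wrist_force: [-1.2, -0.2, 0.6]
gripper_width: 1.001
```

```bash
python3 go.py .523 -.2400 .018 84.6;python3 - <<'E'
from h import *
c=cap("wrist"); cv2.imwrite("pics/w2.png",c["frame"][:,:,::-1])
E
```

```text
t 3.55 tcp [ 0.519  -0.2479  0.0953] yaw 84.25 tilt [0.007  0.0025] w 1.001
F [-1.16 -0.24  0.57] M [ 0.006  0.003 -0.042] J [ -9.5  24.1 -16.4  -0.3 -49.1 -86.1]
slide units total [-0.106  0.319  3.094]
spin units -0.044
```

View pics/w2.png

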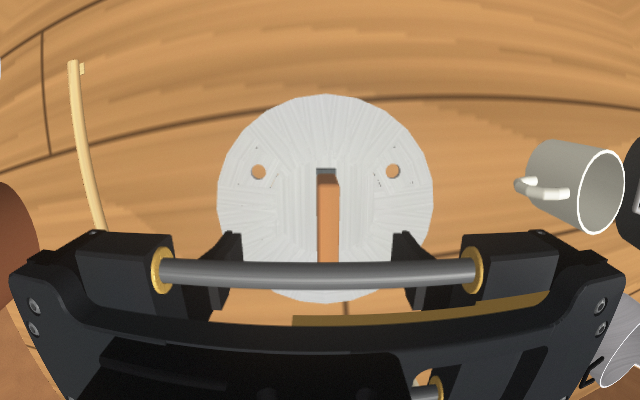

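Call:
{"api": "servo_tool", "payload": {"deltas": [{"slide":[-0.1,0.2,0],"spin":0},{"slide":[0,0.15,0],"spin":0},{"slide":[0,0,0.4],"spin":0},{"slide":[0,0,0.5],"spin":0},{"slide":[0,0,0.5],"spin":0},{"slide":[0,0,0],"spin":0}]}}

```text
time_s: 4.2
tcp_pos: [0.5254, -0.2391, 0.0616]
ee_rot: [[-0.995, 0.099, 0.015], [0.099, 0.995, 0.001], [-0.014, 0.002, -1.0]]
wrist_force: [-0.7, 0.0, 0.5]
gripper_width: 1.0
```

```bash
python3 go.py .523 -.2400 .018 84.6
```

```text
t 4.2 tcp [ 0.5254 -0.2391  0.0616] yaw 84.31 tilt [0.0146 0.0008] w 1.0
F [-0.7   0.05  0.54] M [-0.046  0.036 -0.007] J [ -8.5  26.5 -18.4  -0.2 -44.3 -87. ]
slide units total [ 0.117 -0.049  1.742]
spin units -0.037
```

Call:
{"api": "servo_tool", "payload": {"deltas": [{"slide":[0.1,0,0.3],"spin":0},{"slide":[0,0,0.3],"spin":0},{"slide":[0,0,0.3],"spin":0},{"slide":[0,0,0.3],"spin":0}]}}

```text
time_s: 4.6
tcp_pos: [0.5235, -0.2391, 0.0292]
ee_rot: [[-0.995, 0.099, 0.015], [0.099, 0.995, 0.0], [-0.015, 0.002, -1.0]]
wrist_force: [-0.0, -0.1, -0.3]
gripper_width: 1.001
```

Call:
{"api": "servo_tool", "payload": {"deltas": [{"slide":[0,0,0],"spin":0},{"slide":[0,0,0],"spin":0},{"slide":[0,0,0],"spin":0},{"slide":[0,0,0],"spin":0}]}}

```text
time_s: 5.0
tcp_pos: [0.5232, -0.2391, 0.0281]
ee_rot: [[-0.995, 0.099, 0.013], [0.099, 0.995, 0.001], [-0.013, 0.002, -1.0]]
wrist_force: [-0.1, -0.0, 0.6]
gripper_width: 0.996
```

```bash
python3 go.py .523 -.2400 .018 84.6
```

```text
t 5.0 tcp [ 0.5232 -0.2391  0.0281] yaw 84.32 tilt [0.0134 0.0005] w 0.996
F [-0.12 -0.04  0.56] M [-0.06  -0.013 -0.018] J [ -8.5  29.  -20.2  -0.2 -40.  -87. ]
slide units total [ 0.01  -0.035  0.406]
spin units -0.036
```

Call:
{"api": "servo_tool", "payload": {"deltas": [{"slide":[0,0,0.2],"spin":0},{"slide":[0,0,0.15],"spin":0},{"slide":[0,0,0],"spin":0}]}}

```text
time_s: 5.3
tcp_pos: [0.5238, -0.2392, 0.0195]
ee_rot: [[-0.995, 0.099, 0.015], [0.099, 0.995, 0.0], [-0.015, 0.002, -1.0]]
wrist_force: [0.0, -0.2, -0.5]
gripper_width: 1.001
```

Call:
{"api": "servo_tool", "payload": {"deltas": [{"slide":[0,0,0],"spin":0},{"slide":[0,0,0],"spin":0},{"slide":[0,0,0],"spin":0},{"slide":[0,0,0],"spin":0},{"slide":[0,0,0],"spin":0},{"slide":[0,0,0],"spin":0},{"slide":[0,0,0],"spin":0},{"slide":[0,0,0],"spin":0}], "gripper": 255}}

```text
time_s: 6.1
tcp_pos: [0.524, -0.2393, 0.0197]
ee_rot: [[-0.995, 0.099, 0.016], [0.099, 0.995, 0.0], [-0.015, 0.002, -1.0]]
wrist_force: [0.3, 0.7, 0.1]
gripper_width: 0.358
```

```bash
python3 go.py .523 -.2400 .2 84.6
```

```text
t 6.1 tcp [ 0.524  -0.2393  0.0197] yaw 84.32 tilt [0.0156 0.0001] w 0.358
F [0.3  0.68 0.11] M [-0.018 -0.041 -0.039] J [ -8.5  29.7 -20.6  -0.2 -38.8 -87. ]
slide units total [-0.076 -0.022 -7.214]
spin units -0.035
```

Call:
{"api": "servo_tool", "payload": {"deltas": [{"slide":[0,0,0],"spin":0},{"slide":[0,0,0],"spin":0},{"slide":[0,0,0],"spin":0},{"slide":[0,0,0],"spin":0},{"slide":[0,0,0],"spin":0}]}}

```text
time_s: 6.6
tcp_pos: [0.524, -0.2394, 0.0197]
ee_rot: [[-0.995, 0.098, 0.015], [0.098, 0.995, -0.0], [-0.015, 0.001, -1.0]]
wrist_force: [0.3, -0.4, -0.5]
gripper_width: 0.18
```

```bash
python3 go.py .523 -.2400 .2 84.6
```

```text
t 6.6 tcp [ 0.524  -0.2394  0.0197] yaw 84.38 tilt [ 0.0154 -0.0003] w 0.18
F [ 0.32 -0.39 -0.54] M [-0.127  0.008  0.113] J [ -8.5  29.7 -20.6  -0.2 -38.8 -87. ]
slide units total [-0.074 -0.018 -7.213]
spin units -0.028
```

Call:
{"api": "servo_tool", "payload": {"deltas": [{"slide":[0,0,0],"spin":0},{"slide":[0,0,0],"spin":0},{"slide":[0,0,-0.2],"spin":0},{"slide":[0,0,-0.3],"spin":0},{"slide":[0,0,-0.5],"spin":0},{"slide":[0,0,-0.5],"spin":0},{"slide":[0,0,-0.5],"spin":0},{"slide":[0,0,-0.3],"spin":0}]}}

```text
time_s: 7.4
tcp_pos: [0.5181, -0.2379, 0.0767]
ee_rot: [[-0.995, 0.102, 0.003], [0.102, 0.995, 0.004], [-0.003, 0.005, -1.0]]
wrist_force: [0.2, -0.5, -5.3]
gripper_width: 0.181
```

```bash
python3 go.py .523 -.2400 .22 84.6;python3 - <<'E'
from h import *
c=cap("wrist"); cv2.imwrite("pics/w3.png",c["frame"][:,:,::-1])
E
```

```text
t 7.4 tcp [ 0.5181 -0.2379  0.0767] yaw 84.17 tilt [0.0035 0.0043] w 0.181
F [ 0.2  -0.47 -5.32] M [-0.021 -0.101  0.031] J [ -8.5  25.1 -18.   -0.4 -46.7 -87. ]
slide units total [-0.222 -0.037 -5.731]
spin units -0.054
```

View pics/w3.png

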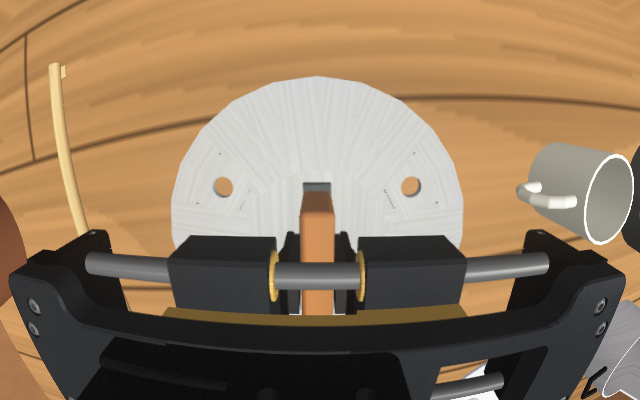

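Call:
{"api": "servo_tool", "payload": {"deltas": [{"slide":[0,0,-0.4],"spin":0},{"slide":[0,0,-0.7],"spin":0},{"slide":[-0.1,0,-0.9],"spin":0},{"slide":[-0.1,0,-0.9],"spin":0},{"slide":[-0.1,0,-0.9],"spin":0},{"slide":[-0.1,0,-0.9],"spin":0},{"slide":[0,0,-0.7],"spin":0},{"slide":[0,0,-0.5],"spin":0},{"slide":[0,0,-0.2],"spin":0},{"slide":[0,0,0],"spin":0}]}}

```text
time_s: 8.45
tcp_pos: [0.5235, -0.2383, 0.2366]
ee_rot: [[-0.995, 0.104, -0.003], [0.104, 0.995, 0.009], [0.004, 0.008, -1.0]]
wrist_force: [-0.1, 1.0, -6.0]
gripper_width: 0.182
```

```bash
python3 go.py .544 .2123 .23 84.6
```

```text
t 8.45 tcp [ 0.5235 -0.2383  0.2366] yaw 84.03 tilt [-0.0033  0.0086] w 0.182
F [-0.1   1.03 -5.99] M [-0.045 -0.125  0.015] J [ -8.6  16.8  -5.   -0.5 -68.4 -87.2]
slide units total [ 1.057 18.007  0.416]
spin units -0.071
```

Call:
{"api": "servo_tool", "payload": {"deltas": [{"slide":[0,0.3,0],"spin":0},{"slide":[0,0.6,0],"spin":0},{"slide":[0,0.8,0],"spin":0},{"slide":[0,0.8,0],"spin":0},{"slide":[0.1,0.8,0],"spin":0},{"slide":[0.1,0.8,0],"spin":0},{"slide":[0.1,0.8,0],"spin":0},{"slide":[0.1,0.8,0],"spin":0},{"slide":[0.1,0.8,0],"spin":0},{"slide":[0.1,0.8,0],"spin":0}]}}

```text
time_s: 9.45
tcp_pos: [0.5218, -0.0402, 0.2288]
ee_rot: [[-0.994, 0.106, -0.022], [0.106, 0.994, 0.013], [0.023, 0.011, -1.0]]
wrist_force: [0.1, -0.4, -5.8]
gripper_width: 0.179
```

```bash
python3 go.py .544 .2123 .23 84.6
```

```text
t 9.45 tcp [ 0.5218 -0.0402  0.2288] yaw 83.92 tilt [-0.0221  0.0131] w 0.179
F [ 0.09 -0.36 -5.77] M [-0.068 -0.122 -0.013] J [  12.7   12.6  -11.8   -1.1  -66.7 -108.4]
slide units total [ 0.185 10.139  0.063]
spin units -0.085
```

Call:
{"api": "servo_tool", "payload": {"deltas": [{"slide":[0,0.8,0],"spin":0},{"slide":[0,0.8,0],"spin":0},{"slide":[0,0.8,0],"spin":0},{"slide":[0,0.8,0],"spin":0},{"slide":[0,0.8,0],"spin":0},{"slide":[0,0.8,0],"spin":0},{"slide":[0,0.8,0],"spin":0},{"slide":[0,0.7,0],"spin":0},{"slide":[0,0.5,0],"spin":0},{"slide":[0,0.3,0],"spin":0}]}}

```text
time_s: 10.45
tcp_pos: [0.5307, 0.155, 0.2221]
ee_rot: [[-0.995, 0.097, -0.039], [0.096, 0.995, 0.011], [0.04, 0.007, -0.999]]
wrist_force: [0.4, -0.4, -6.5]
gripper_width: 0.179
```

```bash
python3 go.py .544 .2123 .23 84.6
```

```text
t 10.45 tcp [0.5307 0.155  0.2221] yaw 84.45 tilt [-0.0389  0.0106] w 0.179
F [ 0.41 -0.38 -6.48] M [-0.114 -0.146 -0.043] J [  32.1   16.1   -7.7   -1.8  -67.7 -126.9]
slide units total [-0.297  2.337 -0.313]
spin units -0.018
```

Call:
{"api": "servo_tool", "payload": {"deltas": [{"slide":[0,0,0],"spin":0},{"slide":[0,0,0],"spin":0},{"slide":[0,0,0],"spin":0}]}}

```text
time_s: 10.75
tcp_pos: [0.5297, 0.1554, 0.2212]
ee_rot: [[-0.995, 0.095, -0.041], [0.095, 0.995, 0.009], [0.042, 0.005, -0.999]]
wrist_force: [0.3, 0.3, -5.6]
gripper_width: 0.181
```

```bash
python3 go.py .544 .2123 .23 84.6
```

```text
t 10.75 tcp [0.5297 0.1554 0.2212] yaw 84.52 tilt [-0.0409  0.0093] w 0.181
F [ 0.32  0.26 -5.64] M [-0.14  -0.225  0.032] J [  32.2   16.1   -7.8   -1.8  -67.8 -126.9]
slide units total [-0.336  2.323 -0.353]
spin units -0.01
```

Call:
{"api": "servo_tool", "payload": {"deltas": [{"slide":[-0.1,0.5,-0.3],"spin":0},{"slide":[-0.1,0.5,-0.3],"spin":0},{"slide":[-0.1,0.5,-0.3],"spin":0},{"slide":[0,0.5,-0.3],"spin":0},{"slide":[0,0.3,-0.1],"spin":0}]}}

```text
time_s: 11.25
tcp_pos: [0.5461, 0.2136, 0.2573]
ee_rot: [[-0.994, 0.1, -0.039], [0.099, 0.995, 0.01], [0.04, 0.006, -0.999]]
wrist_force: [-0.1, 0.1, -5.2]
gripper_width: 0.186
```

```bash
python3 go.py .544 .2123 .23 84.6
python3 - <<'E'
from h import *
c=cap("wrist"); cv2.imwrite("pics/w4.png",c["frame"][:,:,::-1])
c=cap("scene"); crop(c,290,90,150,130,5,"pics/s4.png")
c=cap("top"); crop(c,200,150,110,130,5,"pics/t4.png")
E
```

```text
t 11.25 tcp [0.5461 0.2136 0.2573] yaw 84.27 tilt [-0.039   0.0103] w 0.186
F [-0.11  0.13 -5.21] M [-0.059 -0.187  0.008] J [  36.2   18.     0.2   -1.9  -73.6 -131.4]
slide units total [ 0.035 -0.069  1.092]
spin units -0.041
```

View pics/w4.png

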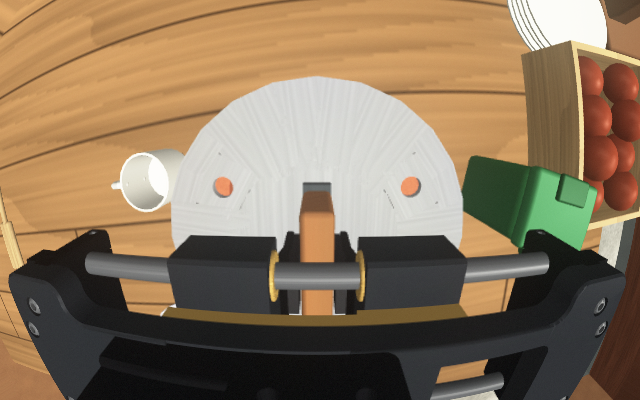

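View pics/s4.png

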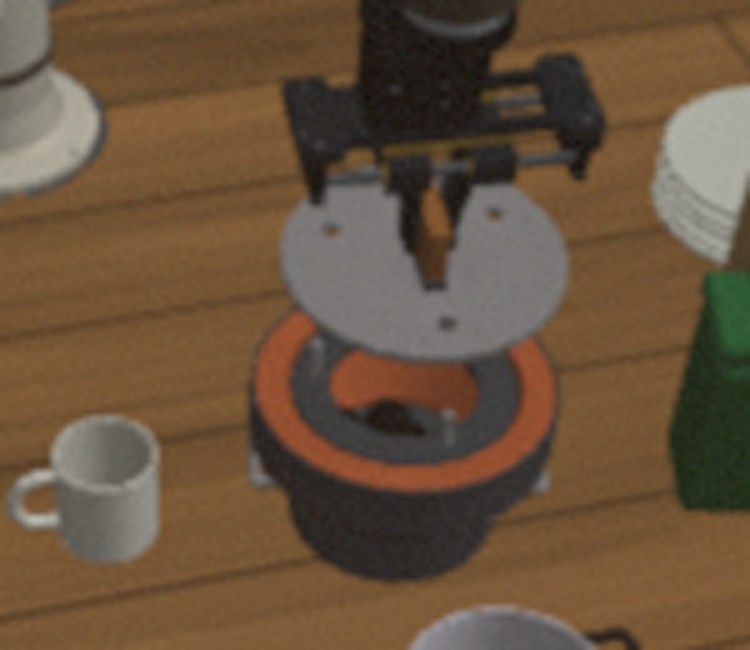

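View pics/t4.png

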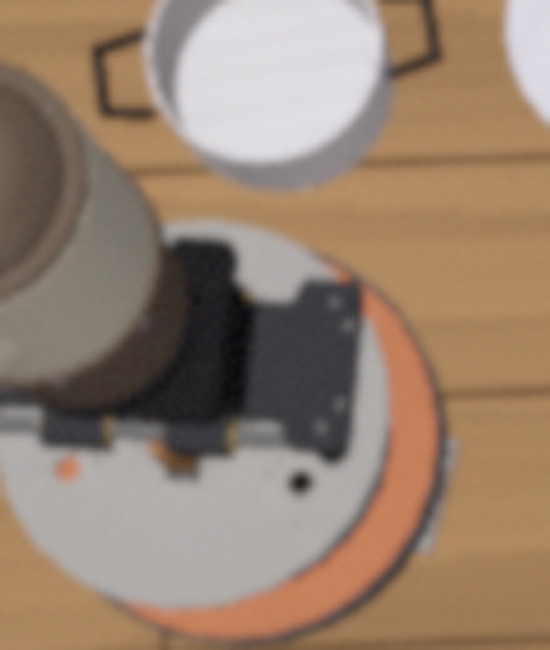

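Call:
{"api": "servo_tool", "payload": {"deltas": [{"slide":[0,0,1],"spin":0},{"slide":[0,0,1],"spin":0}]}}

```text
time_s: 11.6
tcp_pos: [0.5447, 0.2135, 0.2083]
ee_rot: [[-0.994, 0.099, -0.035], [0.099, 0.995, 0.012], [0.036, 0.009, -0.999]]
wrist_force: [-0.4, 0.3, -5.2]
gripper_width: 0.177
```

Call:
{"api": "servo_tool", "payload": {"deltas": [{"slide":[0,0,0],"spin":0}]}}

```text
time_s: 11.7
tcp_pos: [0.5419, 0.2118, 0.2044]
ee_rot: [[-0.994, 0.1, -0.043], [0.1, 0.995, 0.008], [0.044, 0.004, -0.999]]
wrist_force: [-1.1, -0.6, -6.5]
gripper_width: 0.18
```

Call:
{"api": "servo_tool", "payload": {"deltas": [{"slide":[0,0,-1],"spin":0},{"slide":[0,0,-1],"spin":0}]}}

```text
time_s: 11.9
tcp_pos: [0.5416, 0.2091, 0.2516]
ee_rot: [[-0.993, 0.101, -0.054], [0.101, 0.995, 0.001], [0.053, -0.005, -0.999]]
wrist_force: [1.2, 0.0, -4.8]
gripper_width: 0.186
```

Call:
{"api": "servo_tool", "payload": {"deltas": [{"slide":[0,0,0],"spin":0}]}}

```text
time_s: 12.0
tcp_pos: [0.5438, 0.2095, 0.2561]
ee_rot: [[-0.994, 0.101, -0.046], [0.101, 0.995, 0.004], [0.046, -0.001, -0.999]]
wrist_force: [1.2, -0.1, -5.2]
gripper_width: 0.184
```

```bash
python3 go.py .544 .2123 .23 84.6
```

```text
t 12.0 tcp [0.5438 0.2095 0.2561] yaw 84.21 tilt [-0.0457  0.004 ] w 0.184
F [ 1.22 -0.12 -5.18] M [ 0.009 -0.413 -0.049] J [ 3.600e+01  1.800e+01 -1.000e-01 -1.800e+00 -7.390e+01 -1.313e+02]
slide units total [-0.045  0.112  1.042]
spin units -0.048
```

Call:
{"api": "servo_tool", "payload": {"deltas": [{"slide":[-0.08,0.12,0.9],"spin":0},{"slide":[-0.08,0,0.9],"spin":0},{"slide":[0,0,0.5],"spin":0}]}}

```text
time_s: 12.3
tcp_pos: [0.5469, 0.2126, 0.2003]
ee_rot: [[-0.994, 0.102, -0.039], [0.102, 0.995, 0.009], [0.039, 0.005, -0.999]]
wrist_force: [-1.0, -0.9, -5.7]
gripper_width: 0.182
```

```bash
python3 go.py .545 .2129 .19 84.6
python3 - <<'E'
from h import *
c=cap("wrist"); cv2.imwrite("pics/w5.png",c["frame"][:,:,::-1])
c=cap("top"); crop(c,200,180,100,95,6,"pics/t5.png")
c=cap("scene"); crop(c,310,130,110,90,6,"pics/s5.png")
E
```

```text
t 12.3 tcp [0.5469 0.2126 0.2003] yaw 84.15 tilt [-0.0386  0.0091] w 0.182
F [-1.   -0.94 -5.73] M [-0.074 -0.104  0.019] J [  36.1   20.2   -4.9   -1.9  -66.3 -131.2]
slide units total [0.061 0.003 0.414]
spin units -0.056
```

View pics/w5.png

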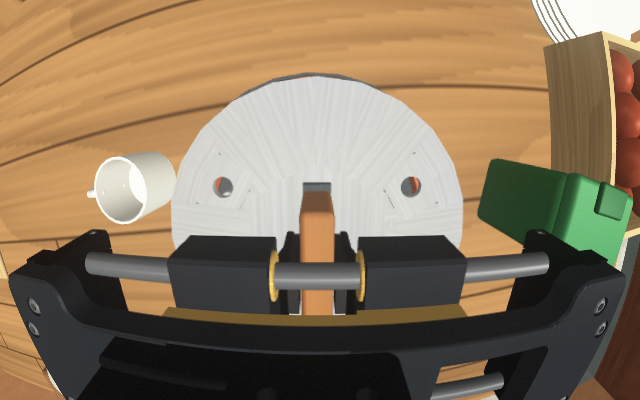

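View pics/t5.png

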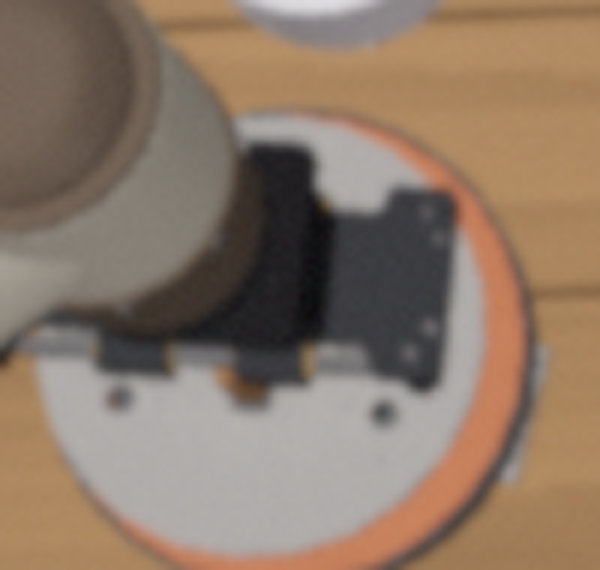

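View pics/s5.png

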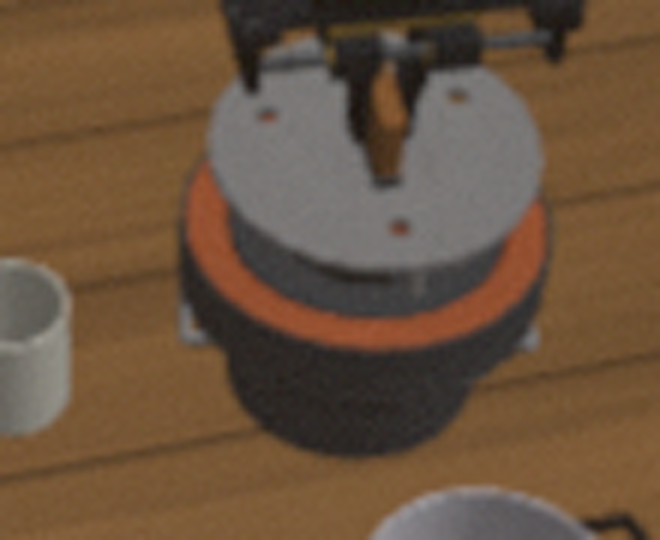

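Call:
{"api": "servo_tool", "payload": {"deltas": [{"slide":[0,0,0.35],"spin":0},{"slide":[0,0,0.2],"spin":0}]}}

```text
time_s: 12.65
tcp_pos: [0.5478, 0.2131, 0.1888]
ee_rot: [[-0.994, 0.101, -0.035], [0.101, 0.995, 0.01], [0.035, 0.007, -0.999]]
wrist_force: [-1.1, -0.2, -5.8]
gripper_width: 0.182
```

Call:
{"api": "servo_tool", "payload": {"deltas": [{"slide":[0,0,0.12],"spin":0},{"slide":[0,0,0.08],"spin":0}]}}

```text
time_s: 12.85
tcp_pos: [0.5477, 0.2132, 0.1836]
ee_rot: [[-0.994, 0.101, -0.034], [0.101, 0.995, 0.01], [0.035, 0.007, -0.999]]
wrist_force: [-0.5, 0.4, -5.9]
gripper_width: 0.183
```

```bash
python3 go.py .545 .2129 .177 84.6
```

```text
t 12.85 tcp [0.5477 0.2132 0.1836] yaw 84.18 tilt [-0.0342  0.0105] w 0.183
F [-0.51  0.39 -5.87] M [-0.095 -0.177  0.013] J [  36.2   21.    -6.4   -1.8  -63.9 -131.1]
slide units total [ 0.098 -0.025  0.268]
spin units -0.052
```

Call:
{"api": "servo_tool", "payload": {"deltas": [{"slide":[0.05,0,0.1],"spin":0},{"slide":[0.05,0,0.08],"spin":0}]}}

```text
time_s: 13.05
tcp_pos: [0.5455, 0.2137, 0.1794]
ee_rot: [[-0.994, 0.101, -0.033], [0.101, 0.995, 0.011], [0.034, 0.008, -0.999]]
wrist_force: [-0.6, -0.5, -2.1]
gripper_width: 0.179
```

Call:
{"api": "servo_tool", "payload": {"deltas": [{"slide":[0,0,0.08],"spin":0}]}}

```text
time_s: 13.15
tcp_pos: [0.5454, 0.2136, 0.1787]
ee_rot: [[-0.994, 0.101, -0.032], [0.1, 0.995, 0.011], [0.033, 0.007, -0.999]]
wrist_force: [-5.3, -0.7, 3.9]
gripper_width: 0.184
```

Call:
{"api": "servo_tool", "payload": {"deltas": [{"slide":[0,0,0.08],"spin":0}]}}

```text
time_s: 13.25
tcp_pos: [0.545, 0.2136, 0.178]
ee_rot: [[-0.994, 0.1, -0.032], [0.1, 0.995, 0.011], [0.033, 0.008, -0.999]]
wrist_force: [-5.5, -0.7, 2.9]
gripper_width: 0.182
```

```bash
python3 go.py .545 .2129 .177 84.6
```

```text
t 13.25 tcp [0.545  0.2136 0.178 ] yaw 84.26 tilt [-0.0317  0.0108] w 0.182
F [-5.49 -0.68  2.87] M [-0.131  1.201 -0.062] J [  36.4   21.    -7.3   -1.8  -62.9 -131.3]
slide units total [-0.004 -0.029  0.039]
spin units -0.043
```

Call:
{"api": "servo_tool", "payload": {"deltas": [{"slide":[-0.03,0,0.1],"spin":0}]}}

```text
time_s: 13.35
tcp_pos: [0.5453, 0.2137, 0.1769]
ee_rot: [[-0.995, 0.099, -0.031], [0.099, 0.995, 0.011], [0.032, 0.008, -0.999]]
wrist_force: [-8.1, 2.2, 7.4]
gripper_width: 0.185
```

Call:
{"api": "servo_tool", "payload": {"deltas": [{"slide":[-0.03,0,0.1],"spin":0}]}}

```text
time_s: 13.45
tcp_pos: [0.5453, 0.2137, 0.1768]
ee_rot: [[-0.995, 0.098, -0.031], [0.098, 0.995, 0.011], [0.032, 0.008, -0.999]]
wrist_force: [-10.4, 1.1, 11.2]
gripper_width: 0.177
```

```bash
python3 go.py .545 .2129 .177 84.6
python3 - <<'E'
from h import *
c=cap("wrist"); cv2.imwrite("pics/w6.png",c["frame"][:,:,::-1])
c=cap("scene"); crop(c,310,130,110,90,6,"pics/s6.png")
E
```

```text
t 13.45 tcp [0.5453 0.2137 0.1768] yaw 84.35 tilt [-0.0314  0.011 ] w 0.177
F [-10.4    1.11  11.24] M [-0.023  2.626 -0.018] J [  36.4   21.    -7.3   -1.8  -62.7 -131.2]
slide units total [ 0.009 -0.035 -0.009]
spin units -0.031
```

View pics/w6.png

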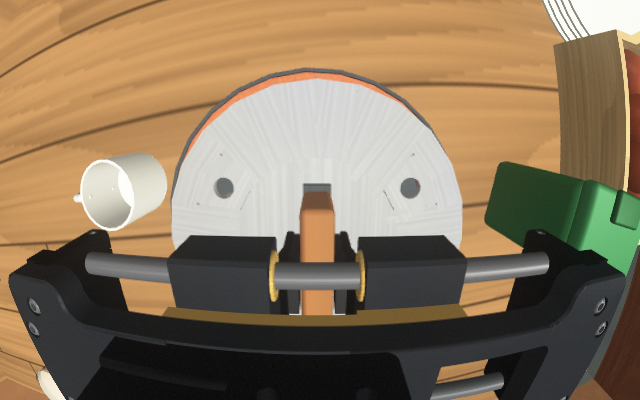

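View pics/s6.png

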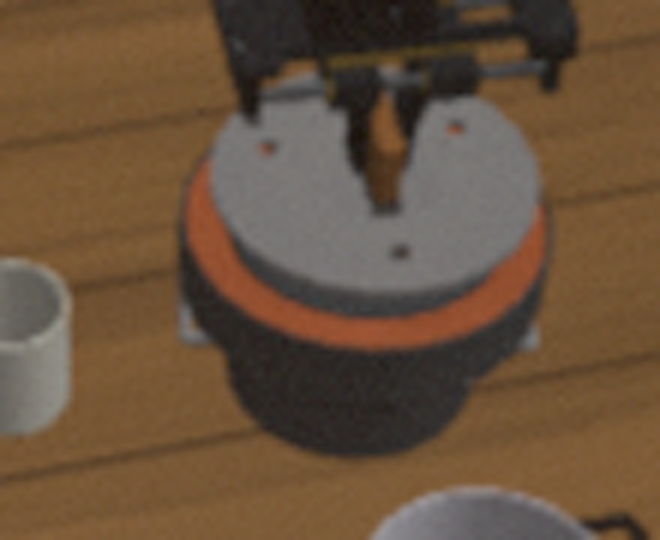

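Call:
{"api": "servo_tool", "payload": {"deltas": [{"slide":[0.02,0,-0.05],"spin":0}], "gripper": 206}}

```text
time_s: 13.65
tcp_pos: [0.5452, 0.214, 0.1792]
ee_rot: [[-0.995, 0.098, -0.029], [0.098, 0.995, 0.012], [0.03, 0.009, -1.0]]
wrist_force: [0.1, -0.9, -0.3]
gripper_width: 0.188
```

Call:
{"api": "servo_tool", "payload": {"deltas": [{"slide":[0,0,0],"spin":0}], "gripper": 202}}

```text
time_s: 13.75
tcp_pos: [0.5462, 0.2144, 0.1805]
ee_rot: [[-0.995, 0.097, -0.026], [0.097, 0.995, 0.013], [0.027, 0.011, -1.0]]
wrist_force: [-0.0, -0.0, -0.4]
gripper_width: 0.202
```

```bash
python3 go.py .545 .2129 .177 84.6
```

```text
t 13.75 tcp [0.5462 0.2144 0.1805] yaw 84.41 tilt [-0.0259  0.0131] w 0.202
F [-0.04 -0.03 -0.42] M [-0.116 -0.064  0.007] J [  36.4   20.8   -7.2   -1.7  -62.8 -131.2]
slide units total [ 0.039 -0.066  0.142]
spin units -0.023
```

Run:
```python
from h import *
c=cap("wrist"); cv2.imwrite("pics/w7.png",c["frame"][:,:,::-1])
c=cap("scene"); crop(c,310,130,110,90,6,"pics/s7.png")
```

```text
(no output)
```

View pics/w7.png

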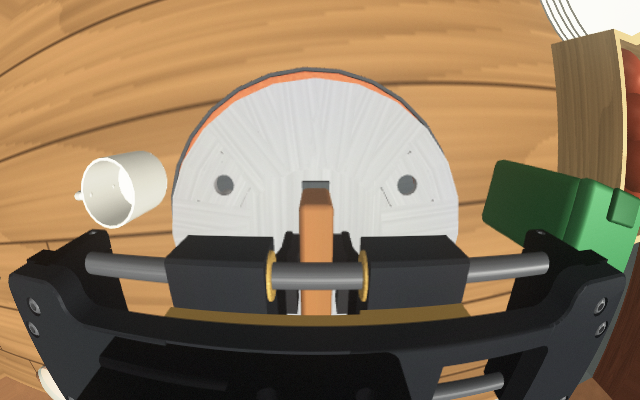

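View pics/s7.png

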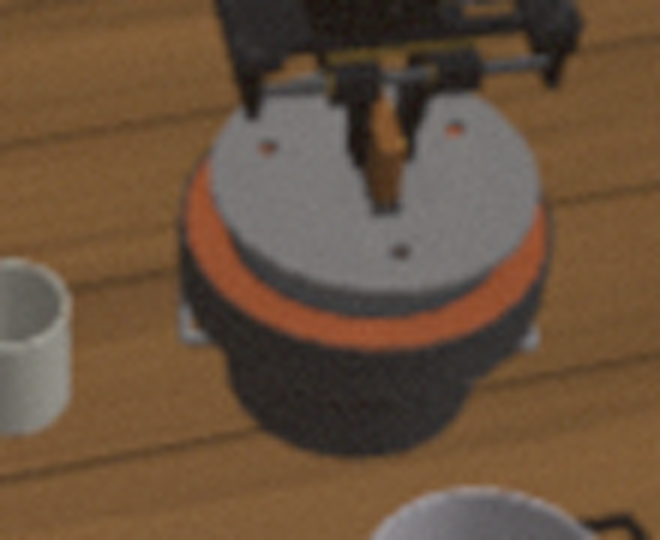

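Run:
```python
from h import *
cw=cap("wrist"); ct=cap("top"); cs=cap("scene")
crop(ct,200,180,100,95,6,"pics/t7.png")
P=np.array([cent2(cw["frame"],p,-1,14,15,20) for p in [(224,185),(407,185)]]); print(P)
X=fback(cw,P,.1625)[:,:2]; 
def two(A,B): # A at +120 (y+?) 
    m=(A+B)/2; d=A-B; L=np.hypot(*d); e=d/L; n=np.array([-e[1],e[0]])
    return m, L, np.degrees(np.arctan2(e[1],e[0]))
for a in [X]:
    m,L,ang=two(a[1],a[0]); ex=np.array([np.cos(np.radians(ang-90)),np.sin(np.radians(ang-90))])
    print("wrist: L",L,"(112.6) plate ang",ang-90,"ctr",m+.0325*ex)
sc=(np.array([(266,147),(456,127),(400,250)])+.5)/6-.5+[310,130]
Q=np.array([cent2(cs["frame"],p,-1,2.6,3.5,5) for p in sc]); print(Q)
Xs=back(cs,Q,.1625)[:,:2]; print("scene",Xs,[fit3(Xs[o]) for o in ([2,1,0],)])
```

```text
[[223.66508332 184.92912819]
 [406.86958042 184.84111125]]
wrist: L 0.11280300079642963 (112.6) plate ang -5.696354856910318 ctr [0.54493538 0.21341824]
[[354.49473684 154.06666667]
 [385.57142857 150.6031746 ]
 [376.21710526 171.54385965]]
scene [[0.50552571 0.16095437]
 [0.51470197 0.27341851]
 [0.60801782 0.20667792]] [(array([0.5427485, 0.2136836]), np.float64(114.6017369088669), array([ 0.55760554, -0.89059725, -0.98648686,  0.63538232,  0.42888132,
        0.25521493]))]
```

View pics/t7.png

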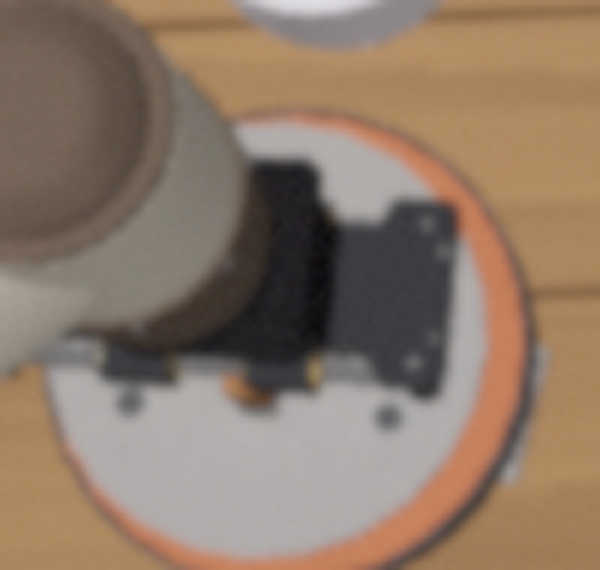

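Run:
```python
from h import *
ct=cap("top")
t=(np.array([(130,402),(388,417)])+.5)/6-.5+[200,180]
for z in (.160,.1625):
    P=np.array([cent2(ct["frame"],p,-1,3,3.5,5) for p in t]); X=back(ct,P,z)[:,:2]
    d=X[0]-X[1]; a=np.arctan2(d[1],d[0])-np.pi/2; ex=np.array([np.cos(a),np.sin(a)])
    print(P,np.hypot(*d),np.degrees(a),X.mean(0)+.0325*ex)
# stud tips in the first scene image
im=cv2.imread("pics/scene0.png"); K=None
cs=cap("scene")
S=np.array([.54436,.21229]);
for dx in (0,):
    T=[[*(S+.065*np.array([np.cos(b),np.sin(b)])),.157] for b in np.radians([6.65,126.65,246.65])]
    print(proj(cs,T))
cv2.imwrite("pics/s0c.png",cv2.resize(im[140:215,330:415],None,fx=8,fy=8,interpolation=cv2.INTER_CUBIC))
```

```text
[[221.77272727 241.81418581]
 [264.26577071 249.09489852]] 0.11355981806934531 -11.946059399706016 [0.55023083 0.21105341]
[[221.77272727 241.81418581]
 [264.26577071 249.09489852]] 0.11328521643586052 -11.946059399706016 [0.54994475 0.21056421]
[[379.83650587 172.23662516]
 [382.15678617 150.53593115]
 [353.20328454 158.04364205]]
```

View pics/s0c.png

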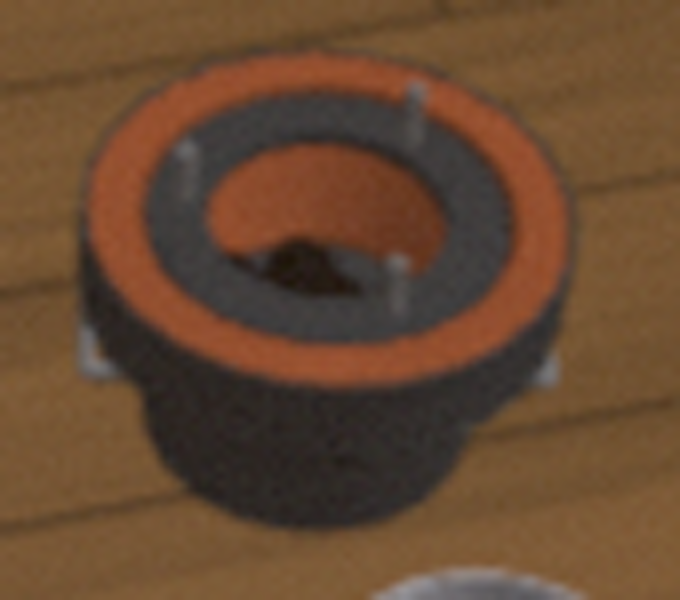

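Run:
```python
from h import *
ct=cap("top"); cs=cap("scene")
t=(np.array([(130,402),(388,417)])+.5)/6-.5+[200,180]
X=back(ct,t,.1625)[:,:2]; d=X[0]-X[1]; a=np.arctan2(d[1],d[0])-np.pi/2; ex=np.array([np.cos(a),np.sin(a)])
print("top plate",np.hypot(*d),np.degrees(a),X.mean(0)+.0325*ex)
hsv=ct["frame"]
s=(np.array([(398,263),(415,89),(187,149)])+.5)/8-.5+[330,140]
im=cv2.imread("pics/scene0.png")
Xs=back(cs,s,.156)[:,:2]; print("scene stud",fit3(Xs))
hz=(np.array([(400,251),(456,128),(267,147)])+.5)/6-.5+[310,130]
print("scene plate clicked",fit3(back(cs,hz,.1625)[:,:2]))
```

```text
top plate 0.11249429498017664 -5.6198490578534575 [0.54430771 0.21471044]
scene stud (array([0.54371783, 0.21074117]), np.float64(6.750796925456314), array([ 0.19819877, -0.17096668, -0.17839758, -0.66708157, -0.01980119,
        0.83804825]))
scene plate clicked (array([0.54300743, 0.21313202]), np.float64(114.49249000705407), array([-0.24702461,  0.09079921,  0.24436957,  0.60643326,  0.00265504,
       -0.69723247]))
```

Call:
{"api": "servo_tool", "payload": {"deltas": [{"slide":[0,0,0.05],"spin":0},{"slide":[0,0,0],"spin":0},{"slide":[0,0,0],"spin":0}], "gripper": 255}}

```text
time_s: 14.5
tcp_pos: [0.5455, 0.2139, 0.1783]
ee_rot: [[-0.995, 0.098, -0.029], [0.097, 0.995, 0.011], [0.03, 0.008, -1.0]]
wrist_force: [-0.6, -0.2, 1.0]
gripper_width: 0.18
```

```bash
python3 go.py .545 .2129 .177 84.6
```

```text
t 14.5 tcp [0.5455 0.2139 0.1783] yaw 84.4 tilt [-0.029   0.0108] w 0.18
F [-0.57 -0.22  0.96] M [-0.159  0.018 -0.025] J [  36.4   20.9   -7.3   -1.7  -62.7 -131.2]
slide units total [ 0.014 -0.041  0.052]
spin units -0.025
```

Call:
{"api": "servo_tool", "payload": {"deltas": [{"slide":[0,-0.06,0],"spin":-0.25},{"slide":[0,-0.04,0.01],"spin":-0.3},{"slide":[0,0,0.01],"spin":-0.3}]}}

```text
time_s: 14.8
tcp_pos: [0.5449, 0.2115, 0.1783]
ee_rot: [[-0.999, -0.023, -0.03], [-0.023, 1.0, 0.011], [0.029, 0.011, -1.0]]
wrist_force: [-1.5, -0.9, 2.6]
gripper_width: 0.181
```

```bash
python3 go.py .5458 .2115 .177 96.7
python3 - <<'E'
from h import *
c=cap("wrist"); cv2.imwrite("pics/w8.png",c["frame"][:,:,::-1])
E
```

```text
t 14.8 tcp [0.5449 0.2115 0.1783] yaw 91.33 tilt [-0.0296  0.0107] w 0.181
F [-1.48 -0.9   2.58] M [-0.589  0.296 -0.285] J [  36.3   20.8   -7.5   -1.7  -62.7 -124.1]
slide units total [-0.037 -0.002  0.05 ]
spin units -0.672
```

View pics/w8.png

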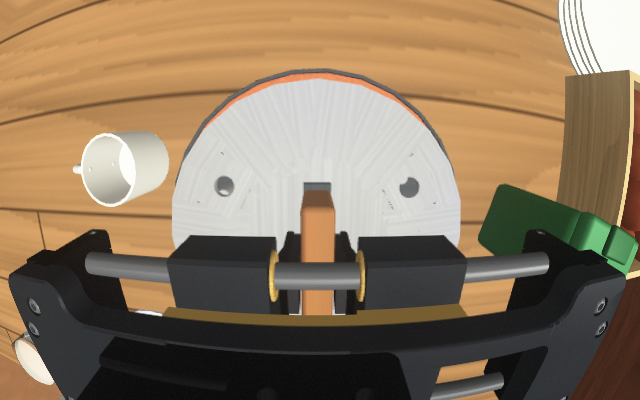

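Call:
{"api": "servo_tool", "payload": {"deltas": [{"slide":[-0.01,0,0.01],"spin":-0.25},{"slide":[-0.01,0,0.01],"spin":-0.2}]}}

```text
time_s: 15.05
tcp_pos: [0.5448, 0.2108, 0.1781]
ee_rot: [[-0.996, -0.087, -0.031], [-0.087, 0.996, 0.009], [0.03, 0.012, -0.999]]
wrist_force: [-1.3, -0.8, 1.5]
gripper_width: 0.182
```

```bash
python3 go.py .5458 .2115 .177 96.7
python3 - <<'E'
from h import *
c=cap("wrist"); crop(c,170,140,300,100,2.6,"pics/w9.png")
E
```

```text
t 15.05 tcp [0.5448 0.2108 0.1781] yaw 94.99 tilt [-0.0311  0.0093] w 0.182
F [-1.33 -0.79  1.46] M [-0.568  0.319 -0.243] J [  36.2   20.8   -7.5   -1.7  -62.8 -120.4]
slide units total [-0.044  0.022  0.043]
spin units -0.214
```

View pics/w9.png

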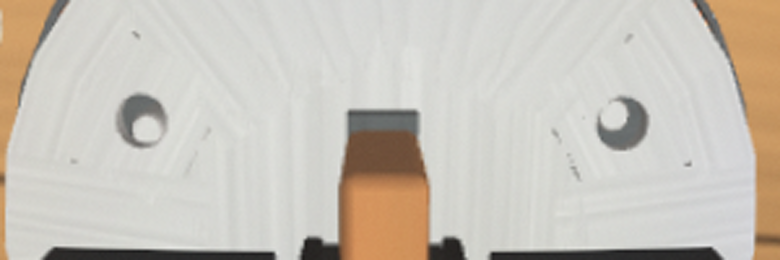

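Call:
{"api": "servo_tool", "payload": {"deltas": [{"slide":[0,0,0.01],"spin":-0.22}]}}

```text
time_s: 15.2
tcp_pos: [0.544, 0.2108, 0.1759]
ee_rot: [[-0.992, -0.118, -0.033], [-0.119, 0.993, 0.01], [0.032, 0.014, -0.999]]
wrist_force: [-0.2, -0.0, -6.2]
gripper_width: 0.18
```

```bash
python3 go.py .5458 .2115 .177 96.7
python3 - <<'E'
from h import *
c=cap("wrist"); crop(c,170,140,300,100,2.6,"pics/w10.png")
E
```

```text
t 15.2 tcp [0.544  0.2108 0.1759] yaw 96.8 tilt [-0.0332  0.0097] w 0.18
F [-0.23 -0.01 -6.17] M [-0.026 -0.147  0.046] J [  36.2   20.9   -7.6   -1.8  -62.7 -118.6]
slide units total [-0.072  0.019 -0.046]
spin units 0.012
```

View pics/w10.png

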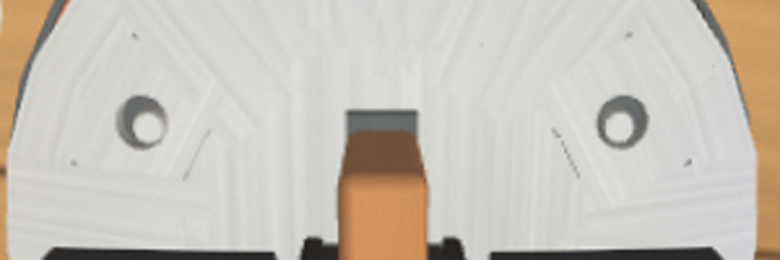

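Call:
{"api": "servo_tool", "payload": {"deltas": [{"slide":[-0.02,0.01,0.1],"spin":-0.05},{"slide":[-0.01,0,0.12],"spin":0}]}}

```text
time_s: 15.45
tcp_pos: [0.5439, 0.2112, 0.1674]
ee_rot: [[-0.992, -0.125, -0.036], [-0.125, 0.992, 0.01], [0.034, 0.014, -0.999]]
wrist_force: [0.6, -0.7, -4.9]
gripper_width: 0.175
```

```bash
python3 go.py .544 .2115 .1513 97
python3 - <<'E'
from h import *
c=cap("wrist"); crop(c,170,140,300,100,2.6,"pics/w11.png")
E
```

```text
t 15.45 tcp [0.5439 0.2112 0.1674] yaw 97.17 tilt [-0.0359  0.0096] w 0.175
F [ 0.62 -0.66 -4.91] M [ 0.03  -0.453 -0.011] J [  36.2   21.4   -8.1   -1.9  -61.8 -118.1]
slide units total [-0.029  0.     0.644]
spin units 0.022
```

View pics/w11.png

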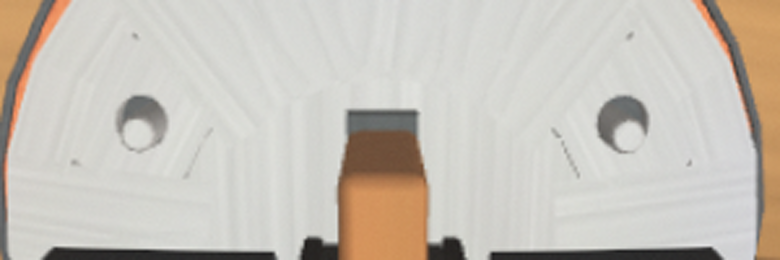

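Call:
{"api": "servo_tool", "payload": {"deltas": [{"slide":[-0.06,0,0.06],"spin":0},{"slide":[-0.03,0,0.1],"spin":0}]}}

```text
time_s: 15.7
tcp_pos: [0.5451, 0.2113, 0.1612]
ee_rot: [[-0.992, -0.124, -0.039], [-0.124, 0.992, 0.008], [0.038, 0.013, -0.999]]
wrist_force: [0.4, 0.2, -5.0]
gripper_width: 0.18
```

```bash
python3 go.py .545 .2115 .1513 97
python3 - <<'E'
from h import *
c=cap("wrist"); crop(c,170,140,300,100,2.6,"pics/w12.png")
E
```

```text
t 15.7 tcp [0.5451 0.2113 0.1612] yaw 97.12 tilt [-0.0391  0.0083] w 0.18
F [ 0.42  0.22 -5.02] M [-0.003 -0.221 -0.015] J [  36.1   22.    -8.2   -1.9  -61.3 -118. ]
slide units total [-0.01   0.003  0.397]
spin units 0.015
```

View pics/w12.png

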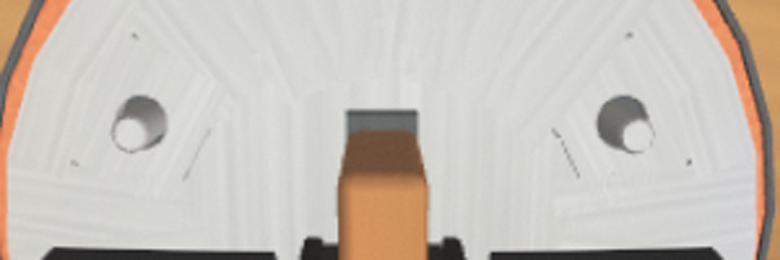

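Call:
{"api": "servo_tool", "payload": {"deltas": [{"slide":[-0.03,0,0.1],"spin":0},{"slide":[-0.02,0,0.08],"spin":0}]}}

```text
time_s: 15.95
tcp_pos: [0.5457, 0.2113, 0.1554]
ee_rot: [[-0.991, -0.124, -0.041], [-0.124, 0.992, 0.007], [0.04, 0.012, -0.999]]
wrist_force: [-0.4, -0.2, -6.0]
gripper_width: 0.182
```

Call:
{"api": "servo_tool", "payload": {"deltas": [{"slide":[0,0,0.04],"spin":0}]}}

```text
time_s: 16.05
tcp_pos: [0.5455, 0.2112, 0.1541]
ee_rot: [[-0.991, -0.124, -0.041], [-0.124, 0.992, 0.007], [0.04, 0.012, -0.999]]
wrist_force: [-0.0, -0.1, -5.2]
gripper_width: 0.186
```

```bash
python3 go.py .545 .2115 .1513 97
python3 - <<'E'
from h import *
c=cap("wrist"); crop(c,170,140,300,100,2.6,"pics/w13.png")
c=cap("scene"); crop(c,310,130,110,90,6,"pics/s13.png")
E
```

```text
t 16.05 tcp [0.5455 0.2112 0.1541] yaw 97.1 tilt [-0.0414  0.0072] w 0.186
F [-0.04 -0.08 -5.2 ] M [-0.049 -0.182  0.042] J [  36.1   22.5   -8.6   -2.   -60.6 -118. ]
slide units total [0.015 0.014 0.112]
spin units 0.012
```

View pics/w13.png

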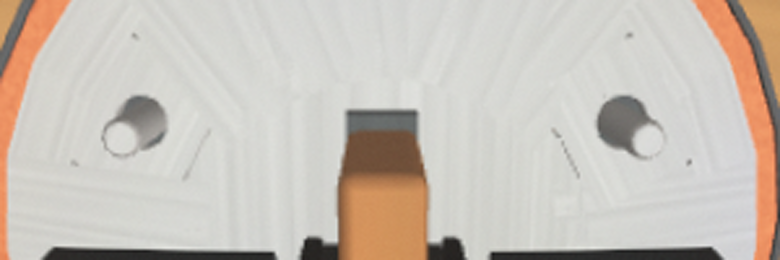

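View pics/s13.png

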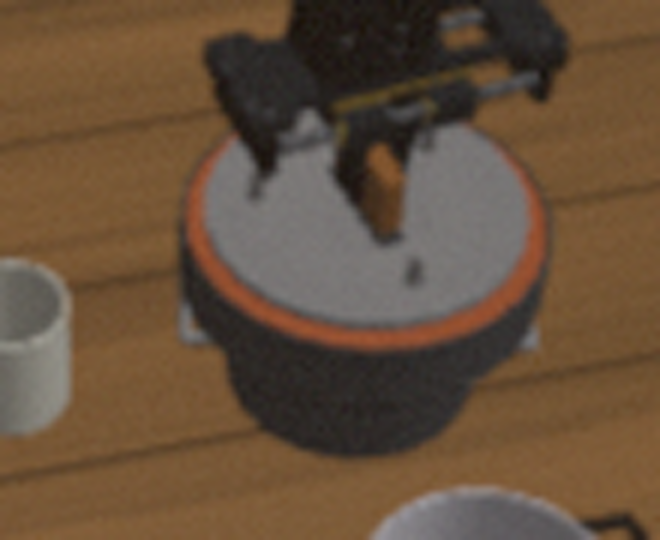

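Call:
{"api": "servo_tool", "payload": {"deltas": [{"slide":[-0.01,0,0.04],"spin":0}]}}

```text
time_s: 16.25
tcp_pos: [0.5458, 0.2113, 0.1534]
ee_rot: [[-0.991, -0.124, -0.041], [-0.124, 0.992, 0.007], [0.04, 0.012, -0.999]]
wrist_force: [0.8, 0.2, -5.5]
gripper_width: 0.182
```

Call:
{"api": "servo_tool", "payload": {"deltas": [{"slide":[-0.01,0,0.03],"spin":0}]}}

```text
time_s: 16.35
tcp_pos: [0.546, 0.2113, 0.1527]
ee_rot: [[-0.991, -0.124, -0.041], [-0.124, 0.992, 0.008], [0.04, 0.013, -0.999]]
wrist_force: [0.5, -0.2, -5.3]
gripper_width: 0.181
```

Call:
{"api": "servo_tool", "payload": {"deltas": [{"slide":[0,0,0.03],"spin":0}]}}

```text
time_s: 16.45
tcp_pos: [0.5461, 0.2114, 0.1522]
ee_rot: [[-0.991, -0.124, -0.041], [-0.124, 0.992, 0.008], [0.039, 0.013, -0.999]]
wrist_force: [-1.2, 0.9, -2.8]
gripper_width: 0.183
```

Contact with the rim is beginning; ease down a little more.

Call:
{"api": "servo_tool", "payload": {"deltas": [{"slide":[0.01,0,0.03],"spin":0}]}}

```text
time_s: 16.55
tcp_pos: [0.5461, 0.2115, 0.1521]
ee_rot: [[-0.991, -0.124, -0.04], [-0.124, 0.992, 0.008], [0.038, 0.013, -0.999]]
wrist_force: [-1.7, 1.2, -2.9]
gripper_width: 0.181
```

Call:
{"api": "servo_tool", "payload": {"deltas": [{"slide":[0,0,0.03],"spin":0}]}}

```text
time_s: 16.65
tcp_pos: [0.5461, 0.2115, 0.152]
ee_rot: [[-0.991, -0.124, -0.039], [-0.125, 0.992, 0.008], [0.038, 0.013, -0.999]]
wrist_force: [-1.9, 0.9, -1.0]
gripper_width: 0.18
```

Call:
{"api": "servo_tool", "payload": {"deltas": [{"slide":[0,0,0.04],"spin":0}]}}

```text
time_s: 16.75
tcp_pos: [0.5462, 0.2117, 0.1517]
ee_rot: [[-0.991, -0.124, -0.038], [-0.125, 0.992, 0.008], [0.037, 0.013, -0.999]]
wrist_force: [-1.9, 1.1, -0.1]
gripper_width: 0.182
```

```bash
python3 go.py .545 .2115 .1513 97
```

```text
t 16.75 tcp [0.5462 0.2117 0.1517] yaw 97.15 tilt [-0.0384  0.008 ] w 0.182
F [-1.86  1.1  -0.11] M [-0.156  0.425 -0.087] J [  36.1   22.6   -8.8   -1.9  -60.1 -118. ]
slide units total [ 0.046 -0.001  0.016]
spin units 0.018
```

Call:
{"api": "servo_tool", "payload": {"deltas": [{"slide":[0,0,0.04],"spin":0}]}}

```text
time_s: 16.85
tcp_pos: [0.5462, 0.2118, 0.1514]
ee_rot: [[-0.991, -0.125, -0.038], [-0.125, 0.992, 0.008], [0.036, 0.013, -0.999]]
wrist_force: [-3.2, 0.1, 1.3]
gripper_width: 0.183
```

Call:
{"api": "servo_tool", "payload": {"deltas": [{"slide":[0,0,0.04],"spin":0}]}}

```text
time_s: 16.95
tcp_pos: [0.5462, 0.2118, 0.1513]
ee_rot: [[-0.991, -0.125, -0.037], [-0.125, 0.992, 0.008], [0.036, 0.012, -0.999]]
wrist_force: [-3.6, 0.5, 3.0]
gripper_width: 0.182
```

Call:
{"api": "servo_tool", "payload": {"deltas": [{"slide":[0,0,0.04],"spin":0}]}}

```text
time_s: 17.05
tcp_pos: [0.5462, 0.2118, 0.1513]
ee_rot: [[-0.991, -0.125, -0.037], [-0.126, 0.992, 0.008], [0.035, 0.012, -0.999]]
wrist_force: [-4.7, -0.5, 5.2]
gripper_width: 0.183
```

Call:
{"api": "servo_tool", "payload": {"deltas": [{"slide":[0,0,0.04],"spin":0}]}}

```text
time_s: 17.15
tcp_pos: [0.5462, 0.2118, 0.1513]
ee_rot: [[-0.991, -0.126, -0.036], [-0.126, 0.992, 0.008], [0.035, 0.012, -0.999]]
wrist_force: [-4.9, 0.0, 4.8]
gripper_width: 0.181
```

```bash
python3 go.py .545 .2115 .1513 97
```

```text
t 17.15 tcp [0.5462 0.2118 0.1513] yaw 97.22 tilt [-0.0361  0.0077] w 0.181
F [-4.86  0.01  4.8 ] M [-0.36   1.171 -0.165] J [  36.2   22.5   -9.    -1.8  -59.9 -118. ]
slide units total [ 0.051 -0.005  0.002]
spin units 0.028
```

Call:
{"api": "servo_tool", "payload": {"deltas": [{"slide":[0,0,0],"spin":0},{"slide":[0,0,0],"spin":0}], "gripper": 205}}

```text
time_s: 17.35
tcp_pos: [0.5476, 0.2122, 0.1517]
ee_rot: [[-0.991, -0.126, -0.032], [-0.127, 0.992, 0.01], [0.031, 0.014, -0.999]]
wrist_force: [0.0, 0.3, -0.1]
gripper_width: 0.195
```

Call:
{"api": "servo_tool", "payload": {"deltas": [{"slide":[0,0,0],"spin":0},{"slide":[0,0,0],"spin":0},{"slide":[0,0,0],"spin":0},{"slide":[0,0,0],"spin":0}], "gripper": 150}}

```text
time_s: 17.75
tcp_pos: [0.5493, 0.2127, 0.1513]
ee_rot: [[-0.992, -0.126, -0.029], [-0.126, 0.992, 0.011], [0.028, 0.015, -1.0]]
wrist_force: [-0.3, 0.3, -0.2]
gripper_width: 0.398
```

```bash
python3 go.py .545 .2115 .1513 97
python3 - <<'E'
from h import *
c=cap("wrist"); cv2.imwrite("pics/w14.png",c["frame"][:,:,::-1])
E
```

```text
t 17.75 tcp [0.5493 0.2127 0.1513] yaw 97.24 tilt [-0.0295  0.0112] w 0.398
F [-0.29  0.26 -0.17] M [-0.001 -0.132 -0.069] J [  36.1   22.6   -8.9   -1.8  -59.5 -117.9]
slide units total [ 0.176 -0.027  0.004]
spin units 0.03
```

View pics/w14.png

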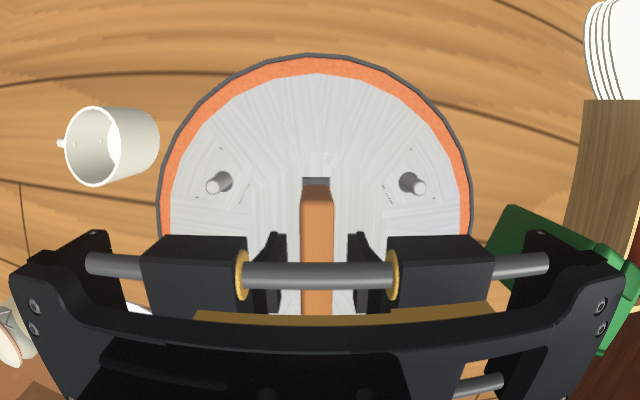

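Released with zero force, and the fingers are clear of the grip on both sides. Withdrawing straight up.

Call:
{"api": "servo_tool", "payload": {"deltas": [{"slide":[0,0,-0.3],"spin":0},{"slide":[0,0,-0.6],"spin":0},{"slide":[0,0,-0.8],"spin":0},{"slide":[0,0,-0.8],"spin":0},{"slide":[0,0,-0.8],"spin":0},{"slide":[0,0,-0.8],"spin":0},{"slide":[0,0,-0.8],"spin":0},{"slide":[0,0,-0.5],"spin":0}]}}

```text
time_s: 18.6
tcp_pos: [0.5529, 0.2106, 0.2931]
ee_rot: [[-0.992, -0.126, -0.031], [-0.127, 0.992, 0.009], [0.029, 0.013, -0.999]]
wrist_force: [0.7, -0.4, 0.0]
gripper_width: 0.41
```

Call:
{"api": "servo_tool", "payload": {"deltas": [{"slide":[0,-0.5,0],"spin":0},{"slide":[0,-0.8,0],"spin":0},{"slide":[0,-0.8,0],"spin":0},{"slide":[0,-0.8,0],"spin":0},{"slide":[0,-0.8,0],"spin":0},{"slide":[0,-0.8,0],"spin":0},{"slide":[0,-0.8,0],"spin":0},{"slide":[0,-0.5,0],"spin":0},{"slide":[0,0,0],"spin":0}]}}

```text
time_s: 19.5
tcp_pos: [0.5699, 0.0561, 0.2902]
ee_rot: [[-0.992, -0.126, -0.032], [-0.126, 0.992, 0.011], [0.03, 0.015, -0.999]]
wrist_force: [-0.5, 1.0, -0.4]
gripper_width: 0.414
```

```bash
python3 go.py .545 .2115 .1513 97
python3 - <<'E'
from h import *
c=cap("top"); cv2.imwrite("pics/t15.png",c["frame"][:,:,::-1])
c=cap("scene"); crop(c,310,120,120,100,6,"pics/s15.png")
E
```

```text
t 19.5 tcp [0.5699 0.0561 0.2902] yaw 97.23 tilt [-0.032   0.0106] w 0.414
F [-0.55  0.98 -0.43] M [ 0.015 -0.078 -0.009] J [  21.1   15.6    1.2   -1.3  -77.1 -103.6]
slide units total [0.035 6.212 5.65 ]
spin units 0.029
```

View pics/t15.png

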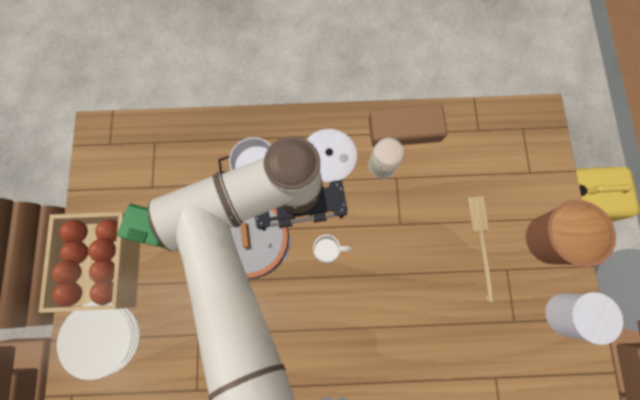

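View pics/s15.png

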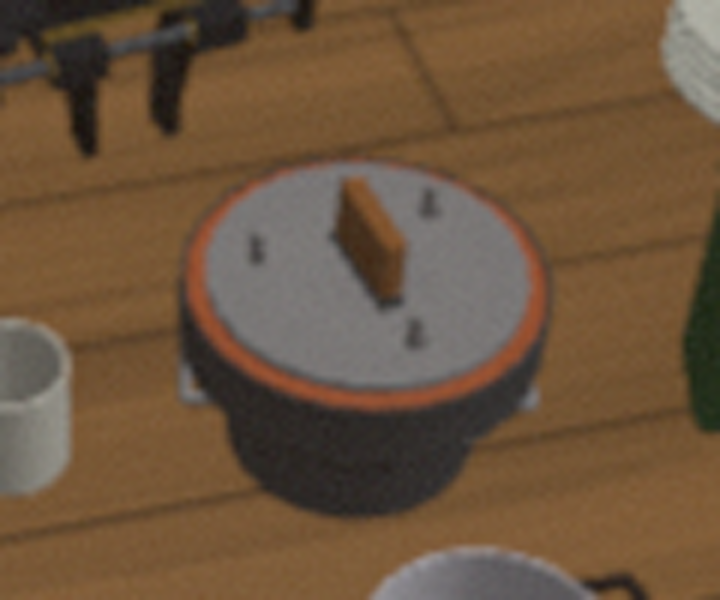

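```bash
python3 -c "
from station import r
print(r.finish_job())"
```

```text
the job is handed in; nothing more can be done
None
```

The stove is closed: the cover plate lies flat on the rim with all three studs through its holes, and the job is handed in at about 19.5 s.

**What I did:** I lifted the plate by the grip and set it on the stud tips about 12° out of line. I then turned it counter-clockwise under light pressure until it began to drop over the studs. I let it down in the hand to the rim, opened the gripper and backed away.

**Regrasp on the studs:** The tool had drifted about 3° from vertical while carrying the plate, and the plate would not swing level in the grip. While it rested on the stud tips I loosened the grip slightly so it settled level, up to about 6 mm at the far edge, then gripped it again. I also shifted it about 2.5 mm sideways to match the stud centre.

**Last checks:**
- **Seating:** the scene view shows the plate flat inside the rim with all three studs protruding. The tool bottomed out at z = 0.1513, the height predicted for fully home.
- **Forces:** the highest I read was about 15 N, while pressing on the stud tips. After release they read about zero.
- **Surroundings:** the mug, pot lid, jar and stick look where they started. In the last top view the arm covered most of the sufuria and canister, so I could not fully check those two.

**Disagreement:** the cameras differed by about 2 mm on the plate's position. I aligned with the top and scene views, then with the studs seen through the holes from the wrist camera.

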